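# Seat the soldering board in the bench stop

## Robot

A 6-joint arm with a two-finger parallel gripper is mounted at the origin on a cart in front of the work surface, level with it; the furniture and walls round the work are solid. World frame = base frame: x ahead of the robot, y to its left, z up, the work surface at z = 0. Lengths are in m, angles in rad, forces in N, time in s.
With the tool pointing down it reaches from about 0.375 to 0.975 m from the base axis. Payload 3.8 kg.
Tool frame: the origin (TCP) lies midway between the tips of the shut fingers; the grasp point (between the pads) lies 19 mm behind it; z points along the fingers, y is the line along which they close (so a half turn about z gives the same grasp; the last joint's range is limited). The gripper opens to 85 mm and grips with 20 to 120 N. Pads are 22 mm wide; open, the fingers measure 114 mm over their backs; the gripper's body (76 mm by 85 mm) begins 54 mm behind the grasp point. The pads swing forward as they close: fully open they stand 13 mm farther back than shut.
Start: joints at [1.118, 0.264, 1.604, -0, 1.274, -0.037], TCP at [0.273, 0.617, 0.231] pointing down, gripper open.
Joint ranges: [-2.63, 2.63], [-0.94, 2.18], [0.31, 2.57], [-1.31, 4.45], [0, 2.66], [-2.55, 2.55]. Speed limits (rad/s): [2.57, 2.57, 3.14, 3.14, 3.14, 3.14].

## Interface

Orientations are given as a rotation vector (axis times angle).
In Python, from workcell import sensors, viewer, job gives the robot as it stands.
- The arm moves only by the shell command python3 -m inch 'ROWS' [FORCE]. ROWS is JSON, one flat list of numbers, 7 for each row, row after row: the shift along the tool's x, y, z in mm, then the turn, a rotation vector about the tool's x, y, z in degrees, then the finger opening in mm, from 0 to 85.4. A call has exactly 8 rows; each row shifts and turns the commanded pose from where the row before left it, along the tool's axes as they then stand; what a row does not reach is not made up. A row lasts 1/10 s, in which the tool goes at most 50 mm and 8.59 degrees, less where a joint would pass 70% of its speed; a pose out of reach is approached as far as the arm can. A call is refused whole if a number of a shift passes 50 or a number of a turn 8.59, either way. A call with a gripper value outside its range is refused whole. The fingers move at their own pace and stop on an object; FORCE is the grip in N (left out, the last holds). Time passes only in rows, so rows that do not move let the fingers close, or fill a call up. It gives the time, the measured TCP pose, the force, the opening and the grip force at its end, in the units of the state.
- sensors.read_state(): the state, without advancing time (a new reading comes with each control period).
- viewer.read_camera(name): name is "side" or "top"; returns the picture (420x560x3 uint8, red, green, blue); there is no depth.
- viewer.camera_params(name): a dict with "K" (3x3 intrinsics, pixels), "world_to_cam" (4x4, takes a point from world to camera coordinates). Camera axes: x right, y down, z forward; pixel columns grow to the right and rows downward; lengths in m; the calibration is good to about 2 mm. A picture is of the moment at which its call begins. camera_params takes no time and is no camera call.
- job.finish_job(): hands the job in; it is judged then, once.
The state is a dict: "time": time; "q": joint angles; "joint_vel": joint speeds; "joint_torque": joint torques, N m; "tool_pos": TCP position; "tcp_rot": TCP orientation; "wrist_force": force on the tool from outside, world axes, zero at the start; "torque": the same for the moment, N m; "width": opening from 0.0 (shut) to 1.0 (fully open); "grip_force": force on a finger pad.
Only numpy, scipy, OpenCV 4.12 (cv2) and the standard library are available. Lean on these libraries where they do the work, as an engineer would, in place of code of your own. Each camera call takes 0.05 s, during which the arm holds its last target. There are 200 camera calls.

## Task

Gently push the soldering board along the bench top into the L-shaped aluminium stop until its long back edge lies flush against the long fence and its left end is against the short end stop. Do not pick the board up or tip it, let the steel block that lies on it ride along untouched, and leave the other things on the bench where they are.

Things in the scene. Friction and masses are not known exactly. Their poses are not given: they have to be found in the camera images.
- firing_board: loose pale scorched soldering board, 128 (x) x 268 (y) x 24 mm high, about 0.26 kg; origin at the centre of its underside, z up. Its +x long side is the back edge that goes to the fence, its +y end the left end that goes to the end stop. Too wide to grip flat; with the block on it, it slides under some 3 to 8 N; jammed askew against the stop it can take 20 N.
- corner_stop: fixed L-shaped aluminium stop, bars 22 mm wide, 20 mm high (screw heads 5 mm more). Origin: inner corner at bench height. Inner face of the long fence: its plane x = 0, from the corner 280 mm along its -y (rightward); of the short end stop: plane y = 0, 100 mm along its -x (toward the robot). The seated board has its centre at x = -64, y = -134 mm, axes parallel to these.
- board_back_left (a point): bottom corner of the board at its back edge and left end (board x = +64, y = +134 mm); it ends in the inner corner of the stop
- board_back_right (a point): bottom corner of the board at its back edge and right end (board x = +64, y = -134 mm)
- steel_block: grey steel block 50 x 50 x 16 mm, 0.3 kg, lying loose on top of the board near its middle, top 40 mm above the bench; origin at the centre of its underside
- loupe: black eyepiece loupe standing on its face, 39 mm across, 28 mm high, to the right of the board; origin at the centre of its underside; leave it
- pliers_red: small red-handled pliers lying flat, 101 x 68 x 10 mm, on the bench to the left of the board; origin at the centre of the underside; leave it
- flux_dish: small cream glazed dish, 60 mm across, 26 mm high, behind the fence; origin at the centre of its underside; leave it
There are look-alikes about, which are no part of the job. What is shaped like the steel_block but blue is not meant.

How it is judged:
By the outcome, as a careful person would: the job done as asked, in the order asked, and still so for the second after the job is handed in, with the robot touching nothing.
It also fails if it takes over 72 s, if anything falls off the work surface, if the arm or the gripper's body presses on something with over 40 N, if the wrist force passes 120 N, or if a joint passes its speed limit or range.

## Working session

There is one attempt and no reset: what is moved stays moved. The work goes in short steps, Python scripts to look and compute and a shell command to move; the robot and the scene stay as the last step left them, time stands still between calls to the robot, and variables do not carry over. Pictures are saved under pics/ and viewed, at most 10 in all, crops included, and the job is handed in when it is done.

```bash
mkdir -p pics; python3 - <<'E'
from workcell import sensors, viewer
import cv2
for n in("top","side"):
    im=viewer.read_camera(n); cv2.imwrite(f"pics/{n}0.png",im[:,:,::-1])
    p=viewer.camera_params(n); print(n,p["K"],p["world_to_cam"])
s=sensors.read_state(); print(s["time"],s["tool_pos"],s["tcp_rot"],s["wrist_force"])
E
```

```text
top [[473.40974977   0.         283.55708891]
 [  0.         473.40974977 207.40152701]
 [  0.           0.           1.        ]] [[ 0.0297899  -0.99916225  0.02805992 -0.07237791]
 [-0.98003239 -0.03471782 -0.19578352  0.63979528]
 [ 0.19659368 -0.02166726 -0.98024561  1.13791205]
 [ 0.          0.          0.          1.        ]]
side [[490.66207056   0.         277.9437313 ]
 [  0.         490.66207056 211.54094789]
 [  0.           0.           1.        ]] [[ 0.74435927  0.66777104  0.00333333 -0.42872346]
 [ 0.52270649 -0.57953593 -0.62523278 -0.33097702]
 [-0.41558056  0.46714017 -0.7804312   1.72219942]
 [ 0.          0.          0.          1.        ]]
0.1 [0.27235367 0.61689366 0.23007246] [-0.64832044 -3.0734276   0.0031118 ] [-0.5552173   0.21355282 -0.49291227]
```

View pics/top0.png

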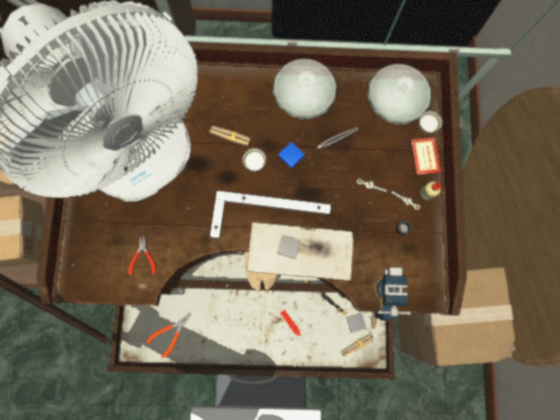

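View pics/side0.png

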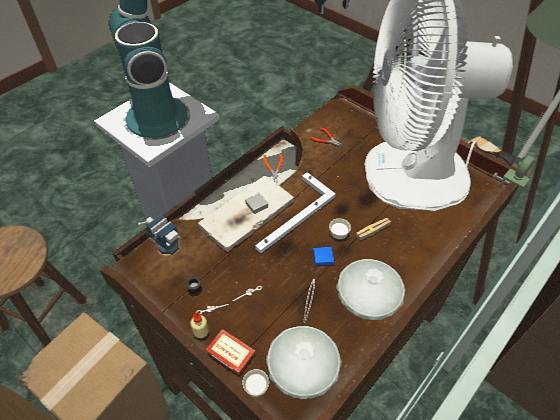

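The top view shows the board at about (300,251), with the block on it at (288,246). The L-stop's inner corner is near (223,205), the loupe at (404,227) and the pliers at (142,257). I'll measure these next.

```bash
cat > h.py <<'E'
import numpy as np, cv2
from workcell import sensors, viewer
def ray(n,uv,z):
    p=viewer.camera_params(n); K=np.array(p["K"]);T=np.array(p["world_to_cam"]);R,t=T[:3,:3],T[:3,3]
    c=-R.T@t; d=R.T@np.linalg.inv(K)@np.array([uv[0],uv[1],1.]); return c+d*(z-c[2])/d[2]
def proj(n,P):
    p=viewer.camera_params(n); T=np.array(p["world_to_cam"]);q=np.array(p["K"])@(T[:3,:3]@np.array(P)+T[:3,3]); return q[:2]/q[2]
def edge(g,n,a,b,z,m=0.12,w=5):
    """subpixel line along strongest gradient near segment a-b; returns world pts of the line ends at height z"""
    a,b=np.array(a,float),np.array(b,float); d=(b-a)/np.linalg.norm(b-a); nn=np.array([-d[1],d[0]])
    g=cv2.GaussianBlur(g.astype(np.float32),(0,0),0.8); s=np.arange(-w,w+.01,.25); P=[]
    for t in np.linspace(m,1-m,40):
        q=a+t*(b-a)+s[:,None]*nn
        v=cv2.remap(g,q[:,0].astype(np.float32)[None],q[:,1].astype(np.float32)[None],cv2.INTER_CUBIC)[0]
        P.append(q[np.abs(np.gradient(v)).argmax()])
    P=np.array(P,np.float32)
    vx,vy,x,y=cv2.fitLine(P,cv2.DIST_HUBER,0,.01,.01).ravel()
    v=np.array([vx,vy]);c=np.array([x,y]); 
    if v@d<0:v=-v
    L=np.linalg.norm(b-a)/2
    return ray(n,c-v*L,z)[:2],ray(n,c+v*L,z)[:2]
def inter(l,m):
    h=np.cross(np.cross([*l[0],1],[*l[1],1]),np.cross([*m[0],1],[*m[1],1])); return h[:2]/h[2]
E
python3 - <<'E'
import cv2
a=cv2.imread("pics/top0.png")[180:300,190:380]; b=cv2.imread("pics/side0.png")[165:260,180:350]
cv2.imwrite("pics/c1.png",cv2.resize(a,None,fx=4,fy=4,interpolation=2)); cv2.imwrite("pics/c2.png",cv2.resize(b,None,fx=4.5,fy=4.5,interpolation=2))
E
```

```text
(no output)
```

View pics/c1.png

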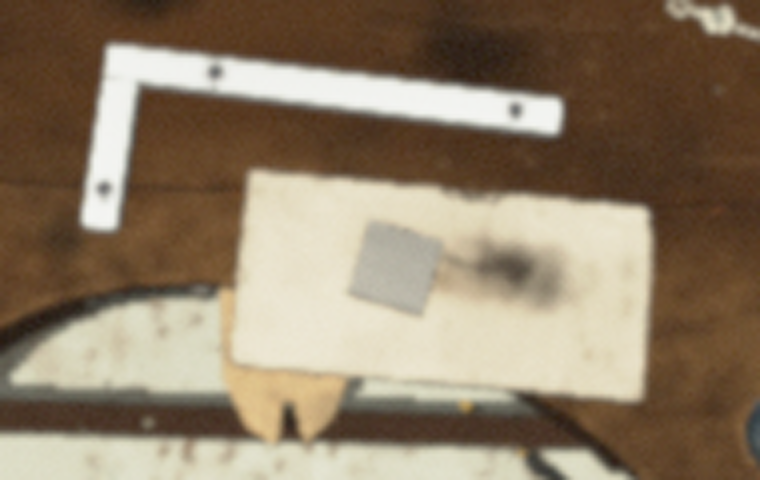

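View pics/c2.png

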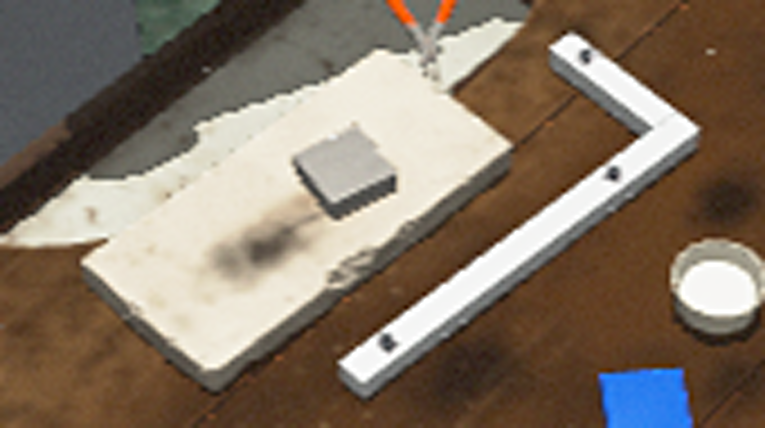

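The crops show:
- **Board:** its top corners in the first crop are at (248,170), (650,207), (643,400) and (233,362). It overhangs the cutout and the bench pin at the front.
- **Stop:** its inner corner is at about (138,84).
- **Board vs stop:** they are nearly parallel.

```bash
cat > m.py <<'E'
from h import *
def f(p): return np.array(p)/4+[190-.375,180-.375]
def frame(l):  # y-axis heading
    d=l[0]-l[1]; return np.degrees(np.arctan2(-d[0],d[1]))
def board(g,c):  # c: BL,BR,FR,FL guess px of top corners
    e=[edge(g,"top",c[i],c[(i+1)%4],.024,w=4) for i in range(4)]
    C=[inter(e[3],e[0]),inter(e[0],e[1]),inter(e[1],e[2]),inter(e[2],e[3])]
    return e,np.array(C)
E
python3 - <<'E'
from m import *
im=cv2.imread("pics/top0.png"); g=im[:,:,2]
e,C=board(g,[f(p) for p in((248,170),(650,207),(643,400),(233,362))])
print("board BL BR FR FL",C.round(4),"ctr",C.mean(0),"yaw",frame(e[0]),frame(e[2])); print([np.linalg.norm(C[i]-C[(i+1)%4]).round(4) for i in range(4)])
fi=edge(g,"top",f((150,85)),f((555,133)),.02,w=3); fo=edge(g,"top",f((106,44)),f((563,96)),.02,w=3)
si=edge(g,"top",f((137,95)),f((118,228)),.02,w=3); so=edge(g,"top",f((106,48)),f((81,225)),.02,w=3)
print("inner",inter(fi,si),"outer",inter(fo,so),frame(fi),frame(fo),frame(si)-90,frame(so)-90)
y=np.radians(frame(fo)); R=np.array([[np.cos(y),-np.sin(y)],[np.sin(y),np.cos(y)]])
print("inner from outer",inter(fo,so)+R@[-.022,-.022])
K=inter(fi,si); print("corners in stop frame",((C-K)@R).round(4))
# colour blobs
hsv=cv2.cvtColor(im,cv2.COLOR_BGR2HSV)
for n,p,z in(("loupe",(404,226),.028),("block",f((396,268)),.04),("pin",f((290,440)),0),("pliersL",(142,240),.01),("plR",(153,270),.01)):print(n,ray("top",p,z)[:2].round(3))
# side check
S=lambda p:np.array(p)/4.5+[180-.4,165-.4]
for n,p,z in(("BL",(510,150),.024),("BR",(213,372),.024),("FR",(82,263),.024),("innercorner",(652,128),.02)):print(n,ray("side",S(p),z)[:2].round(3))
E
```

```text
board BL BR FR FL [[ 0.6085  0.0305]
 [ 0.592  -0.234 ]
 [ 0.4641 -0.2293]
 [ 0.4831  0.0353]] ctr [ 0.53691303 -0.09939316] yaw -3.585089413460468 175.90233505583242
[np.float64(0.265), np.float64(0.1279), np.float64(0.2652), np.float64(0.1256)]
inner [0.663997   0.10455579] outer [0.6904186  0.12637684] -4.989798051769282 -5.1242185695377875 -185.3681533375242 -185.01314969944696
inner from outer [0.66654159 0.1064297 ]
corners in stop frame [[-0.0486 -0.0788]
 [-0.0415 -0.3437]
 [-0.1693 -0.3504]
 [-0.174  -0.0851]]
loupe [ 0.611 -0.369]
block [ 0.545 -0.068]
pin [ 0.436 -0.004]
pliersL [0.553 0.312]
plR [0.477 0.278]
BL [0.613 0.026]
BR [ 0.594 -0.23 ]
FR [ 0.473 -0.227]
innercorner [0.669 0.107]
```

```bash
python3 -m inch '[-27,-36,0,0,0,0,85, -27,-36,0,0,0,0,85, -27,-36,0,0,0,0,85, -27,-36,0,0,0,0,85, -27,-36,0,0,0,0,85, -27,-36,0,0,0,0,85, -27,-36,0,0,0,0,85, -27,-36,0,0,0,0,85]' 20
python3 -m inch '[-27,-36,0,0,0,0,85, -27,-36,0,0,0,0,85, -27,-36,0,0,0,0,85, -27,-36,0,0,0,0,85, -27,-36,0,0,0,0,85, -27,-36,0,0,0,0,85, -27,-36,0,0,0,0,85, -27,-36,0,0,0,0,85]'
python3 -m inch '[0,0,10,0,0,6.3,85, 0,0,10,0,0,6.2,85, 0,0,10,0,0,6.2,85, 0,0,10,0,0,0,85, 0,0,10,0,0,0,85, 0,0,10,0,0,0,85, 0,0,10,0,0,0,85, 0,0,0,0,0,0,85]'
```

```text
time: 0.9
tool_pos: [0.3536, 0.2649, 0.2309]
tcp_rot: [-0.648, -3.074, 0.001]
wrist_force: [1.0, 0.6, -0.3]
width: 0.994
grip_force: 0.0
time: 1.7
tool_pos: [0.4349, -0.0858, 0.2311]
tcp_rot: [0.649, 3.074, 0.0]
wrist_force: [1.5, 0.9, -0.7]
width: 0.997
grip_force: 0.0
time: 2.5
tool_pos: [0.4339, -0.0835, 0.1594]
tcp_rot: [-1.137, -2.925, 0.001]
wrist_force: [-0.0, 0.2, 0.8]
width: 0.993
grip_force: 0.0
```

```bash

python3 -m inch '[0,0,10,0,0,-7.5,85, 0,0,10,0,0,-7.5,85, 0,0,10,0,0,-7.5,85, 0,0,10,0,0,-7.5,85, 0,0,10,0,0,-7.5,85, 0,0,10,0,0,0,85, 0,0,0,0,0,0,85, 0,0,0,0,0,0,85]'
python3 - <<'E'
from h import *
cv2.imwrite("pics/t1.png",viewer.read_camera("top")[180:320,180:390,::-1].repeat(3,0).repeat(3,1))
E
```

```text
time: 3.3
tool_pos: [0.4352, -0.0839, 0.1013]
tcp_rot: [-0.141, -3.138, -0.0]
wrist_force: [-0.5, 0.1, 0.6]
width: 0.996
grip_force: 0.0
```

View pics/t1.png

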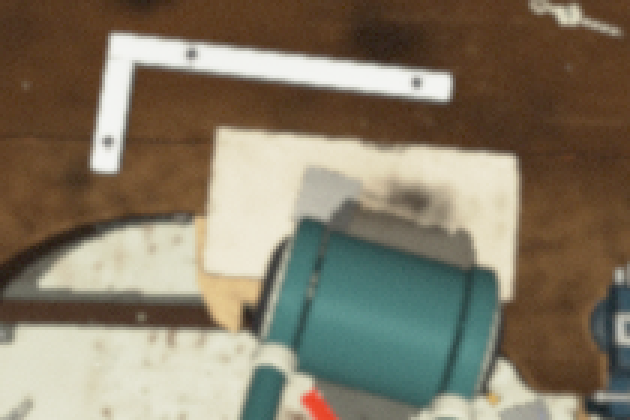

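The gripper is above and in front of the board's front edge, and the board and block haven't moved. Next I'll descend.

```bash

python3 -m inch '[0,0,15,0,0,0,85, 0,0,15,0,0,0,85, 0,0,15,0,0,0,85, 0,0,15,0,0,0,85, 0,0,15,0,0,0,85, 0,0,15,0,0,0,85, 0,0,12,0,0,0,85, 0,0,0,0,0,0,85]'
python3 -m inch '[-2,0,0,0,0,0,85, -2,0,0,0,0,0,85, -2,0,0,0,0,0,85, -2,0,0,0,0,0,85, -2,0,0,0,0,0,85, -2,0,0,0,0,0,85, -2,0,0,0,0,0,85, -2,0,0,0,0,0,85]'
```

```text
time: 4.15
tool_pos: [0.4341, -0.0837, -0.0018]
tcp_rot: [-0.138, -3.136, -0.001]
wrist_force: [-1.4, -0.8, 0.1]
width: 0.998
grip_force: 0.0
time: 4.95
tool_pos: [0.4512, -0.0853, -0.0007]
tcp_rot: [-0.138, -3.138, -0.0]
wrist_force: [-0.5, -0.2, -0.5]
width: 0.991
grip_force: 0.0
```

```bash

python3 -m inch '[-2,0,1,0,0,0,85, -2,0,1,0,0,0,85, -2,0,0,0,0,0,85, -2,0,0,0,0,0,85, -2,0,0,0,0,0,85, -2,0,0,0,0,0,85, -2,0,0,0,0,0,85, -2,0,0,0,0,0,85]'
python3 -m inch '[-2,0,0,0,0,0,85, -2,0,0,0,0,0,85, -2,0,0,0,0,0,85, -2,0,0,0,0,0,85, -2,0,0,0,0,0,85, -2,0,0,0,0,0,85, -2,0,0,0,0,0,85, -2,0,0,0,0,0,85]'
```

```text
time: 5.75
tool_pos: [0.4656, -0.0864, -0.0031]
tcp_rot: [-0.137, -3.135, -0.001]
wrist_force: [-5.1, 0.2, 3.3]
width: 0.992
grip_force: 2.2
time: 6.55
tool_pos: [0.4831, -0.0882, -0.0028]
tcp_rot: [-0.138, -3.139, 0.0]
wrist_force: [-2.9, 1.1, -1.7]
width: 0.994
grip_force: 1.1
```

```bash

python3 -m inch '[-2,0,0,0,0,0,85, -2,0,0,0,0,0,85, -2,0,0,0,0,0,85, -2,0,0,0,0,0,85, -2,0,0,0,0,0,85, -2,0,0,0,0,0,85, -2,0,0,0,0,0,85, -1,0,0,0,0,0,85]'
python3 - <<'E'
from h import *
print(sensors.read_state()["tool_pos"])
cv2.imwrite("pics/t2.png",viewer.read_camera("top")[160:320,180:420,::-1].repeat(3,0).repeat(3,1))
print(ray("top",(386,285),0.03),ray("top",(397,268),0.03))
E
```

```text
time: 7.35
tool_pos: [0.4982, -0.0895, -0.0027]
tcp_rot: [0.138, 3.138, -0.0]
wrist_force: [-2.7, 0.5, -2.1]
width: 0.995
grip_force: 1.1
[ 0.49824923 -0.08948264 -0.00268175]
[ 0.45656815 -0.31899453  0.03      ] [ 0.50054152 -0.3479337   0.03      ]
```

View pics/t2.png

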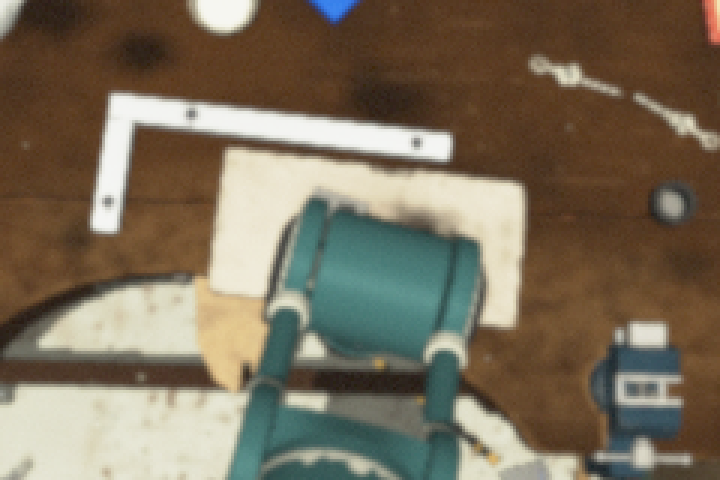

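The board is now about 10 mm from the fence and parallel to it. I'll back off, lift, and go round to the right end.

```bash

python3 -m inch '[5,0,0,0,0,0,85, 15,0,0,0,0,0,85, 0,0,-30,0,0,0,85, 0,0,-30,0,0,0,85, 0,0,-40,0,0,0,85, -23,-40,-20,0,0,0,85, -23,-40,0,0,0,0,85, -23,-40,0,0,0,0,85]'
python3 -m inch '[-25,-42,0,0,0,0,85, 0,0,0,0,0,8.2,85, 0,0,0,0,0,8.2,85, 0,0,0,0,0,8.2,85, 0,0,0,0,0,8.2,85, 0,0,0,0,0,8.2,85, 0,0,0,0,0,8.2,85, 0,0,0,0,0,8.2,85]'
python3 -m inch '[0,0,0,0,0,8.2,85, 0,0,0,0,0,8.2,85, 0,0,0,0,0,8.2,85, 0,0,0,0,0,8,85, 0,0,0,0,0,0,85, 0,0,0,0,0,0,85, 0,0,0,0,0,0,85, 0,0,0,0,0,0,85]'
python3 - <<'E'
from h import *
print(sensors.read_state()["q"])
for n in("side",):cv2.imwrite("pics/t3.png",viewer.read_camera(n)[130:290,100:350,::-1].repeat(3,0).repeat(3,1))
E
```

```text
time: 8.2
tool_pos: [0.5386, -0.215, 0.12]
tcp_rot: [0.136, 3.133, -0.003]
wrist_force: [0.4, 1.5, -1.1]
width: 0.999
grip_force: 0.0
time: 9.0
tool_pos: [0.558, -0.2574, 0.1179]
tcp_rot: [1.635, 2.68, 0.001]
wrist_force: [1.0, -0.1, -0.5]
width: 0.995
grip_force: 0.0
time: 9.8
tool_pos: [0.5575, -0.2571, 0.1173]
tcp_rot: [2.315, 2.123, 0.0]
wrist_force: [-0.7, 1.1, 0.2]
width: 0.997
grip_force: 0.0
[-4.72743715e-01  2.43177732e-01  1.85005507e+00  3.83515903e-05
  1.04796251e+00 -3.86394648e-01]
```

View pics/t3.png

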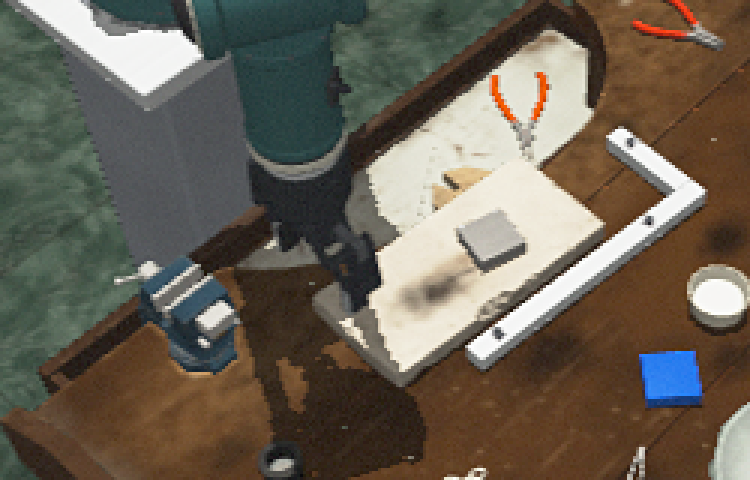

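The side view shows the board nearly parallel to the fence with the block riding on it. The board's right end runs from about (402,382) to (316,300) in the crop. I'll check that the fingers will come down clear of it.

```bash
cat >> m.py <<'E'
y0=np.radians(-5.05); RS=np.array([[np.cos(y0),-np.sin(y0)],[np.sin(y0),np.cos(y0)]]); KS=np.array([.6655,.1055])
def st(P): return (np.array(P)[...,:2]-KS)@RS
E
python3 - <<'E'
from m import *
S=lambda p:np.array(p)/3+[100-.3,130-.3]
for p in((402,375),(316,300),(603,222),(528,160)):print((st(ray("side",S(p),.024))*1000).round(1))
print("stop corner",(st(ray("side",S((688,198)),.02))*1000).round(1), "fence end",(st(ray("side",S((467,350)),.02))*1000).round(1))
print("tcp",st(sensors.read_state()["tool_pos"])*1000)
E
```

```text
[  -9.9 -343. ]
[-130.1 -348.1]
[-13.9 -82.9]
[-124.   -81.2]
stop corner [19.6  3.7] fence end [   7.4 -280. ]
tcp [ -75.70405801 -370.70803966]
```

```bash

python3 -m inch '[-5,0,5,0,0,0,85, 0,0,20,0,0,0,85, 0,0,20,0,0,0,85, 0,0,20,0,0,0,85, 0,0,20,0,0,0,85, 0,0,20,0,0,0,85, 0,0,10,0,0,0,85, 0,0,5,0,0,0,85]'
python3 -m inch '[2,0,0,0,0,0,85, 2,0,0,0,0,0,85, 2,0,0,0,0,0,85, 2,0,0,0,0,0,85, 2,0,0,0,0,0,85, 2,0,0,0,0,0,85, 2,0,0,0,0,0,85, 2,0,0,0,0,0,85]'
python3 -m inch '[2,0,0,0,0,0,85, 2,0,0,0,0,0,85, 2,0,0,0,0,0,85, 2,0,0,0,0,0,85, 2,0,0,0,0,0,85, 2,0,0,0,0,0,85, 2,0,0,0,0,0,85, 2,0,0,0,0,0,85]'
```

```text
time: 10.65
tool_pos: [0.5559, -0.2618, -0.0044]
tcp_rot: [-2.315, -2.121, 0.001]
wrist_force: [0.1, 0.8, 0.7]
width: 0.999
grip_force: 0.0
time: 11.45
tool_pos: [0.5586, -0.2467, -0.0025]
tcp_rot: [2.315, 2.122, -0.001]
wrist_force: [-1.0, -3.8, 0.1]
width: 0.997
grip_force: 1.6
time: 12.25
tool_pos: [0.56, -0.2302, -0.0026]
tcp_rot: [2.316, 2.122, 0.0]
wrist_force: [-0.3, -5.0, 2.7]
width: 0.995
grip_force: 2.3
```

```bash

for i in 1; do python3 -m inch '[2,0,0,0,0,0,85, 2,0,0,0,0,0,85, 2,0,0,0,0,0,85, 2,0,0,0,0,0,85, 2,0,0,0,0,0,85, 2,0,0,0,0,0,85, 2,0,0,0,0,0,85, 2,0,0,0,0,0,85]'; done
python3 -m inch '[2,0,0,0,0,0,85, 2,0,0,0,0,0,85, 2,0,0,0,0,0,85, 2,0,0,0,0,0,85, 2,0,0,0,0,0,85, 2,0,0,0,0,0,85, 2,0,0,0,0,0,85, 2,0,0,0,0,0,85]'
python3 -m inch '[2,0,0,0,0,0,85, 2,0,0,0,0,0,85, 2,0,0,0,0,0,85, 2,0,0,0,0,0,85, 2,0,0,0,0,0,85, 2,0,0,0,0,0,85, 2,0,0,0,0,0,85, 2,0,0,0,0,0,85]'
python3 - <<'E'
from m import *
print(st(sensors.read_state()["tool_pos"])*1000)
cv2.imwrite("pics/t4.png",viewer.read_camera("top")[160:320,180:420,::-1].repeat(3,0).repeat(3,1))
E
```

```text
time: 13.05
tool_pos: [0.5611, -0.2141, -0.0028]
tcp_rot: [-2.317, -2.122, 0.0]
wrist_force: [-0.3, -5.7, 2.9]
width: 0.997
grip_force: 2.5
time: 13.85
tool_pos: [0.5625, -0.1981, -0.0028]
tcp_rot: [-2.317, -2.122, -0.0]
wrist_force: [-0.7, -6.0, 3.9]
width: 0.996
grip_force: 2.5
time: 14.65
tool_pos: [0.5639, -0.1822, -0.0029]
tcp_rot: [-2.317, -2.122, 0.0]
wrist_force: [-0.2, -4.8, 3.7]
width: 0.994
grip_force: 2.5
[ -75.88675107 -295.52270585]
```

View pics/t4.png

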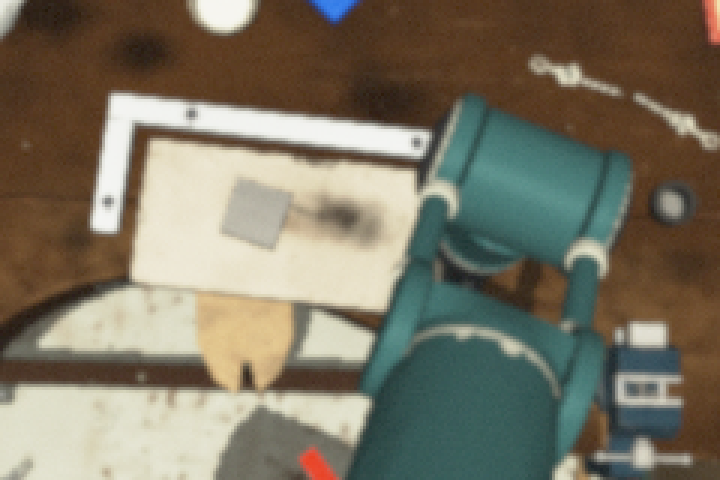

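The board is aligned, with about 15 mm to the end stop and 10 mm to the fence. I'll continue slowly.

```bash

python3 -m inch '[1.5,0,0,0,0,0,85, 1.5,0,0,0,0,0,85, 1.5,0,0,0,0,0,85, 1.5,0,0,0,0,0,85, 1.5,0,0,0,0,0,85, 1.5,0,0,0,0,0,85, 1.5,0,0,0,0,0,85, 1.5,0,0,0,0,0,85]'
python3 -m inch '[0.5,0,0,0,0,0,85, 0.5,0,0,0,0,0,85, 0.5,0,0,0,0,0,85, 0.5,0,0,0,0,0,85, 0.5,0,0,0,0,0,85, 0.5,0,0,0,0,0,85, 0.5,0,0,0,0,0,85, 0.5,0,0,0,0,0,85]'
```

```text
time: 15.5
tool_pos: [0.5649, -0.1702, -0.0029]
tcp_rot: [-2.316, -2.122, 0.0]
wrist_force: [-0.4, -4.8, 2.8]
width: 0.998
grip_force: 2.1
time: 16.3
tool_pos: [0.5652, -0.1663, -0.0029]
tcp_rot: [-2.317, -2.122, 0.0]
wrist_force: [-1.1, -3.2, 1.3]
width: 0.997
grip_force: 1.9
```

```bash

python3 -m inch '[0.4,0,0,0,0,0,85, 0.4,0,0,0,0,0,85, 0.4,0,0,0,0,0,85, 0.4,0,0,0,0,0,85, 0.4,0,0,0,0,0,85, 0.4,0,0,0,0,0,85, 0.4,0,0,0,0,0,85, 0.4,0,0,0,0,0,85]'
```

```text
time: 17.1
tool_pos: [0.5653, -0.1656, -0.0029]
tcp_rot: [2.314, 2.121, -0.004]
wrist_force: [-1.9, -13.6, -0.2]
width: 0.996
grip_force: 7.0
```

```bash

python3 -m inch '[-3,0,0,0,0,0,85, -17,0,0,0,0,0,85, 0,0,-30,0,0,0,85, 0,0,-40,0,0,0,85, 0,0,-40,0,0,0,85, 0,0,-10,0,0,-8.2,85, 0,0,0,0,0,-8.2,85, 0,0,0,0,0,-8.2,85]'
python3 -m inch '[0,0,0,0,0,-8.2,85, 0,0,0,0,0,-8.2,85, 0,0,0,0,0,-8.2,85, 0,0,0,0,0,-8.2,85, 0,0,0,0,0,-8.2,85, 0,0,0,0,0,-8.2,85, 0,0,0,0,0,-8.2,85, 0,0,0,0,0,-8,85]'
python3 -m inch '[20,35,0,0,0,0,85, 20,35,0,0,0,0,85, 20,35,0,0,0,0,85, 20,35,0,0,0,0,85, 20,34,0,0,0,0,85, 0,0,0,0,0,0,85, 0,0,0,0,0,0,85, 0,0,0,0,0,0,85]'
python3 - <<'E'
from m import *
s=sensors.read_state();print(st(s["tool_pos"])*1000,s["q"])
E
```

```text
time: 17.9
tool_pos: [0.5641, -0.1834, 0.118]
tcp_rot: [1.803, 2.571, 0.002]
wrist_force: [-0.3, -0.6, -1.0]
width: 0.998
grip_force: 0.0
time: 18.7
tool_pos: [0.5634, -0.1831, 0.1167]
tcp_rot: [-0.129, -3.138, -0.002]
wrist_force: [0.1, -0.2, 1.0]
width: 0.994
grip_force: 0.0
time: 19.5
tool_pos: [0.4801, -0.0017, 0.1173]
tcp_rot: [0.138, 3.138, -0.0]
wrist_force: [0.5, -0.3, 0.9]
width: 0.996
grip_force: 0.0
[-175.26648134 -123.09756916] [-5.53728638e-02 -3.38014611e-03  2.12754226e+00 -6.62171103e-05
  1.01684998e+00 -1.53820955e+00]
```

```bash

python3 -m inch '[0,0,20,0,0,0,85, 0,0,20,0,0,0,85, 0,0,20,0,0,0,85, 0,0,20,0,0,0,85, 0,0,20,0,0,0,85, 0,0,14,0,0,0,85, 0,0,6,0,0,0,85, 0,0,0,0,0,0,85]'
python3 -m inch '[-3,0,0,0,0,0,85, -3,0,0,0,0,0,85, -3,0,0,0,0,0,85, -3,0,0,0,0,0,85, -3,0,0,0,0,0,85, -2,0,0,0,0,0,85, -2,0,0,0,0,0,85, -2,0,0,0,0,0,85]'
python3 -m inch '[-1.5,0,0,0,0,0,85, -1.5,0,0,0,0,0,85, -1.5,0,0,0,0,0,85, -1.5,0,0,0,0,0,85, -1,0,0,0,0,0,85, -1,0,0,0,0,0,85, -1,0,0,0,0,0,85, -1,0,0,0,0,0,85]'
```

```text
time: 20.3
tool_pos: [0.4791, -0.0019, -0.0037]
tcp_rot: [-0.14, -3.136, -0.0]
wrist_force: [-0.0, -0.0, 0.9]
width: 0.998
grip_force: 0.0
time: 21.1
tool_pos: [0.5004, -0.0029, -0.0029]
tcp_rot: [-0.137, -3.138, 0.0]
wrist_force: [0.1, 0.2, 0.5]
width: 0.997
grip_force: 0.0
time: 21.9
tool_pos: [0.5088, -0.0037, -0.0034]
tcp_rot: [-0.137, -3.136, 0.0]
wrist_force: [-3.5, 0.2, 0.5]
width: 0.995
grip_force: 1.8
```

```bash

python3 -m inch '[-0.7,0,0,0,0,0,85, -0.7,0,0,0,0,0,85, -0.7,0,0,0,0,0,85, -0.7,0,0,0,0,0,85, -0.7,0,0,0,0,0,85, -0.7,0,0,0,0,0,85, -0.7,0,0,0,0,0,85, -0.7,0,0,0,0,0,85]'
python3 -m inch '[-0.5,0,0,0,0,0,85, -0.5,0,0,0,0,0,85, -0.5,0,0,0,0,0,85, -0.5,0,0,0,0,0,85, -0.5,0,0,0,0,0,85, -0.5,0,0,0,0,0,85, -0.5,0,0,0,0,0,85, -0.5,0,0,0,0,0,85]'
```

```text
time: 22.7
tool_pos: [0.516, -0.0043, -0.0028]
tcp_rot: [0.138, 3.139, 0.0]
wrist_force: [-2.6, 0.8, -2.5]
width: 0.995
grip_force: 1.1
time: 23.5
tool_pos: [0.5193, -0.0045, -0.0029]
tcp_rot: [-0.138, -3.137, -0.0]
wrist_force: [-5.0, 1.1, 0.9]
width: 0.993
grip_force: 2.5
```

```bash

python3 -m inch '[-0.4,0,0,0,0,0,85, -0.4,0,0,0,0,0,85, -0.4,0,0,0,0,0,85, -0.4,0,0,0,0,0,85, -0.4,0,0,0,0,0,85, -0.4,0,0,0,0,0,85, 0,0,0,0,0,0,85, 0,0,0,0,0,0,85]'
python3 - <<'E'
from m import *
s=sensors.read_state();print(st(s["tool_pos"])*1000,s["torque"])
cv2.imwrite("pics/t5.png",viewer.read_camera("side")[140:270,180:370,::-1].repeat(4,0).repeat(4,1))
E
```

```text
time: 24.3
tool_pos: [0.5194, -0.0044, -0.003]
tcp_rot: [-0.138, -3.133, -0.001]
wrist_force: [-10.4, 2.5, 7.7]
width: 0.994
grip_force: 5.5
[-135.8686361  -122.35010482] [ 0.02521127  1.59649785 -0.25487864]
```

View pics/t5.png

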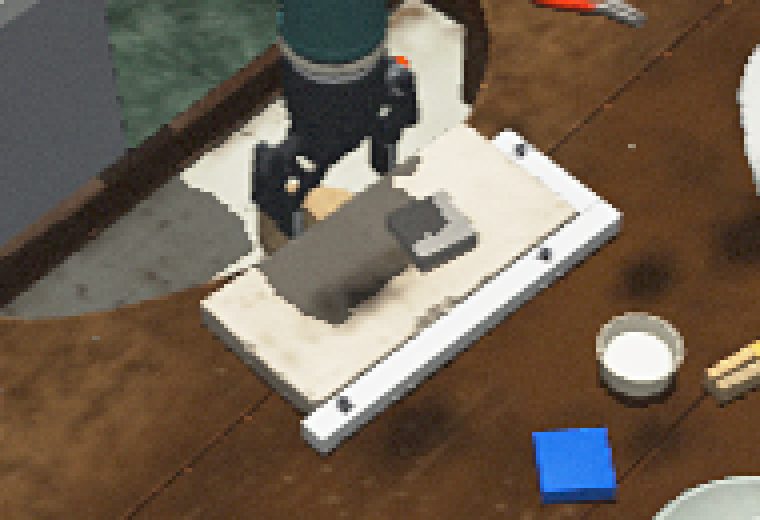

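The board lies flush along the fence with its left end at the end stop. I'll press it slightly more, then go round to reseat the end.

```bash

python3 -m inch '[-0.5,0,0,0,0,0,85, -0.5,0,0,0,0,0,85, -0.5,0,0,0,0,0,85, 0,0,0,0,0,0,85, 0,0,0,0,0,0,85, 0,0,0,0,0,0,85, 0,0,0,0,0,0,85, 0,0,0,0,0,0,85]'
python3 -m inch '[3,0,0,0,0,0,85, 6,0,0,0,0,0,85, 20,0,0,0,0,0,85, 0,0,-30,0,0,0,85, 0,0,-40,0,0,0,85, 0,0,-40,0,0,0,85, 0,0,-10,0,0,0,85, 0,0,0,0,0,0,85]'
python3 - <<'E'
from m import *
s=sensors.read_state();print(st(s["tool_pos"])*1000)
E
```

```text
time: 25.15
tool_pos: [0.5194, -0.0045, -0.0033]
tcp_rot: [-0.139, -3.13, -0.001]
wrist_force: [-13.5, 1.3, 10.5]
width: 0.995
grip_force: 7.1
time: 25.95
tool_pos: [0.4983, -0.0027, 0.1206]
tcp_rot: [0.137, 3.13, -0.0]
wrist_force: [0.1, -0.0, -0.7]
width: 0.994
grip_force: 0.0
[-157.00058755 -122.44820159]
```

```bash

python3 -m inch '[-16,-36,0,0,0,0,85, -16,-36,0,0,0,0,85, -16,-37,0,0,0,0,85, -17,-37,0,0,0,0,85, -17,-37,0,0,0,0,85, 0,0,0,0,0,8.2,85, 0,0,0,0,0,8.2,85, 0,0,0,0,0,8.2,85]'
python3 -m inch '[0,0,0,0,0,8.2,85, 0,0,0,0,0,8.2,85, 0,0,0,0,0,8.2,85, 0,0,0,0,0,8.2,85, 0,0,0,0,0,8.2,85, 0,0,0,0,0,8.2,85, 0,0,0,0,0,8.2,85, 0,0,0,0,0,8,85]'
python3 -m inch '[0,0,20,0,0,0,85, 0,0,20,0,0,0,85, 0,0,20,0,0,0,85, 0,0,20,0,0,0,85, 0,0,20,0,0,0,85, 0,0,15,0,0,0,85, 0,0,7,0,0,0,85, 0,0,0,0,0,0,85]'
python3 - <<'E'
from m import *
s=sensors.read_state();print(st(s["tool_pos"])*1000)
E
```

```text
time: 26.75
tool_pos: [0.5596, -0.1922, 0.1145]
tcp_rot: [-0.813, -3.032, -0.0]
wrist_force: [0.1, 0.4, 0.4]
width: 0.997
grip_force: 0.0
time: 27.55
tool_pos: [0.5596, -0.1916, 0.1147]
tcp_rot: [-2.321, -2.114, 0.002]
wrist_force: [-0.3, -0.2, -0.2]
width: 0.993
grip_force: 0.0
time: 28.35
tool_pos: [0.5592, -0.1914, -0.0068]
tcp_rot: [-2.314, -2.12, 0.002]
wrist_force: [0.0, 0.4, 0.6]
width: 0.995
grip_force: 0.0
[ -79.79347298 -305.07481153]
```

```bash

python3 -m inch '[3,0,-1,0,0,0,85, 3,0,-1,0,0,0,85, 3,0,-1,0,0,0,85, 3,0,0,0,0,0,85, 3,0,0,0,0,0,85, 3,0,0,0,0,0,85, 2,0,0,0,0,0,85, 2,0,0,0,0,0,85]'
python3 -m inch '[0.6,0,0,0,0,0,85, 0.6,0,0,0,0,0,85, 0.6,0,0,0,0,0,85, 0.6,0,0,0,0,0,85, 0.6,0,0,0,0,0,85, 0.6,0,0,0,0,0,85, 0,0,0,0,0,0,85, 0,0,0,0,0,0,85]'
python3 - <<'E'
from m import *
s=sensors.read_state();print(st(s["tool_pos"])*1000)
E
```

```text
time: 29.15
tool_pos: [0.5625, -0.1697, -0.0019]
tcp_rot: [-2.316, -2.122, 0.0]
wrist_force: [0.3, 0.2, -0.4]
width: 0.998
grip_force: 0.0
time: 29.95
tool_pos: [0.5628, -0.1664, -0.0018]
tcp_rot: [2.317, 2.122, 0.0]
wrist_force: [-0.2, 0.7, -0.5]
width: 0.996
grip_force: 0.0
[ -78.33352596 -279.87387221]
```

```bash

python3 -m inch '[0.4,0,0,0,0,0,85, 0.4,0,0,0,0,0,85, 0.4,0,0,0,0,0,85, 0.4,0,0,0,0,0,85, 0.4,0,0,0,0,0,85, 0.4,0,0,0,0,0,85, 0,0,0,0,0,0,85, 0,0,0,0,0,0,85]'
python3 - <<'E'
from m import *
s=sensors.read_state();print(st(s["tool_pos"])*1000)
E
```

```text
time: 30.75
tool_pos: [0.5629, -0.1653, -0.0018]
tcp_rot: [2.316, 2.121, -0.002]
wrist_force: [-1.0, -6.4, -0.4]
width: 0.995
grip_force: 3.3
[ -78.31951044 -278.81151713]
```

```bash

python3 -m inch '[0.5,0,0,0,0,0,85, 0.5,0,0,0,0,0,85, 0.5,0,0,0,0,0,85, 0.5,0,0,0,0,0,85, 0,0,0,0,0,0,85, 0,0,0,0,0,0,85, 0,0,0,0,0,0,85, 0,0,0,0,0,0,85]'
python3 -m inch '[-3,0,0,0,0,0,85, -7,0,0,0,0,0,85, -15,0,0,0,0,0,85, 0,0,-30,0,0,0,85, 0,0,-40,0,0,0,85, 0,0,-40,0,0,0,85, 0,0,-40,0,0,0,85, 0,0,0,0,0,0,85]'
python3 -m inch '[-30,-30,0,0,0,0,85, -30,-30,0,0,0,0,85, -30,-30,0,0,0,0,85, -30,-20,0,0,0,0,85, -30,0,0,0,0,0,85, 0,0,0,0,0,0,85, 0,0,0,0,0,0,85, 0,0,0,0,0,0,85]'
python3 - <<'E'
from m import *
a=viewer.read_camera("top")[170:295,190:380,::-1];b=viewer.read_camera("side")[140:270,180:370,::-1]
cv2.imwrite("pics/t6.png",np.hstack([cv2.resize(x,(400,270),interpolation=2) for x in(a,b)]).copy())
cv2.imwrite("pics/t6full.png",viewer.read_camera("top")[:,:,::-1])
E
```

```text
time: 31.55
tool_pos: [0.563, -0.1653, -0.0017]
tcp_rot: [2.315, 2.119, -0.004]
wrist_force: [-2.3, -13.4, -2.1]
width: 0.997
grip_force: 6.8
time: 32.35
tool_pos: [0.5658, -0.1892, 0.1559]
tcp_rot: [2.308, 2.114, 0.01]
wrist_force: [0.9, -0.7, 0.7]
width: 0.996
grip_force: 0.0
time: 33.15
tool_pos: [0.4382, -0.326, 0.1477]
tcp_rot: [-2.315, -2.122, -0.0]
wrist_force: [-0.1, 0.4, 0.2]
width: 0.993
grip_force: 0.0
```

View pics/t6.png

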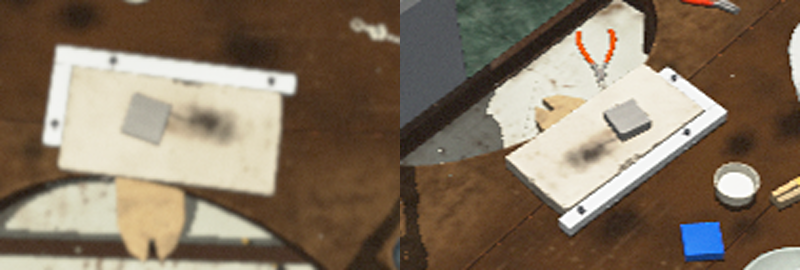

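Both views show the board seated against the fence and the end stop, with the block still on top. One numeric check before handing in.

```bash
python3 - <<'E'
from m import *
g=cv2.imread("pics/t6full.png")[:,:,2]
f=lambda p:np.array(p)*[190/400,125/270]+[190,170]
fr=edge(g,"top",f((60,168)),f((275,194)),.024,w=4); r=edge(g,"top",f((282,96)),f((275,194)),.024,w=4)
fo=edge(g,"top",(216.5,191),(330.7,204),.02,w=3)
print(frame(fr),frame(fo),frame(r)-90); print(st(fr)*1000,st(fo)*1000,st(r)*1000)
E
```

```text
-5.272072309844499 -5.093147708034667 -184.99352782925462
[[-125.82560954   -5.33866782]
 [-126.85144679 -270.00854361]] [[  22.97513081   18.95589303]
 [  22.74624894 -284.97595707]] [[ -14.41575553 -266.47033362]
 [-133.51965835 -266.58772548]]
```

```bash
python3 -c "
from workcell import job; print(job.finish_job())"
```

```text
the job is handed in; nothing more can be done
None
```

The board is seated with its back edge along the long fence and its left end at the end stop. In the last pictures the block still lies on top, and I saw nothing else moved; the job was handed in about 33 s into the 72 s.

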